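Seal the peach block chamber with its T-handle latch

ROBOT

A 6-joint arm with a two-finger parallel gripper is mounted at the origin on the work surface. World frame = base frame: x ahead of the robot, y to its left, z up, the work surface at z = 0. Lengths are in mm, angles in degrees, forces in N, time in s.
With the tool pointing down it reaches from about 325 to 900 mm from the base axis. Payload 6.1 kg.
Tool frame: the origin (TCP) lies on the centre line of the jaws, within the pads' length; the fingertips stand 19 mm ahead of it and the grasp point (between the pads) is the TCP; z points along the fingers, y is the line along which they close (so a half turn about z gives the same grasp; the last joint's range is limited). The gripper opens to 87 mm and grips with 3 to 60 N. Pads are 19 mm wide; open, the fingers measure 117 mm over their backs; the gripper's body (75 mm by 190 mm) begins 51 mm behind the grasp point.
Start: joints at [-70.651, 12.628, 87.462, -0, 79.91, -7.225], TCP at [279.586, -558.97, 241.538] pointing down, gripper open.
Joint ranges: [-170.65, 170.65], [-52.31, 119.04], [5.05, 147.46], [-71.25, 251.25], [11.57, 151.72], [-153.62, 153.62]. Speed limits (degrees/s): [147.25, 147.25, 172.46, 180, 180, 180].

INTERFACE

Orientations are given as [roll, pitch, yaw] about the fixed x, y, z axes, in that order (R = Rz(yaw) Ry(pitch) Rx(roll)).
In Python, from plant import readout, vision, arm gives the robot as it stands.
- The arm moves only by the tool servo_tool, never from a script. Its argument "steps" is a list of rows, each a list of 7 numbers: the gripper command: -1 is shut, 1 is fully open, values between are in proportion, then the shift along the world's x, y, z in mm, then the turn, a rotation vector about the world's x, y, z in rad. In form: [[gripper, tx, ty, tz, wx, wy, wz], ...]. A call has 1 to 10 rows; each row shifts and turns the commanded pose from where the row before left it; what a row does not reach is not made up. A row lasts 1/8 s, in which the tool goes at most 62.5 mm and 10.7 degrees, less where a joint would pass 70% of its speed; a pose out of reach is approached as far as the arm can. A call with a gripper value outside its range is refused whole. The fingers move at their own pace and stop on an object; the grip force is fixed at half the most. Time passes only in rows, so rows that do not move let the fingers close. It gives the time, the measured TCP pose, the force, the opening and the grip force at its end, in the units of the state.
- readout.read_state(): the state, without advancing time (a new reading comes with each control period).
- vision.capture(name): name is "scene" or "top" or "wrist"; returns the picture (384x512x3 uint8, red, green, blue); there is no depth.
- vision.get_calibration(name): a dict with "K" (3x3 intrinsics, pixels), "camera_from_world" (4x4, takes a point from world to camera coordinates). Camera axes: x right, y up, looking along -z (the intrinsics and any distortion apply to the point x, -y, -z); pixel columns grow to the right and rows downward; lengths in mm; the calibration is good to about 2 mm. The wrist camera is an equidistant fisheye: a pixel r from the principal point sees the ray r / f radians off the axis. A picture is of the moment at which its call begins: read the wrist's pose just before it. get_calibration takes no time and is no camera call; for the wrist camera it gives the pose at the moment of the call.
- arm.hand_in(): hands the job in; it is judged then, once.
The state is a dict: "time": time; "joints": joint angles; "qvel": joint speeds; "joint_torque": joint torques, N m; "tool_pos": TCP position; "tool_rot": TCP orientation; "wrist_force": force on the tool from outside, world axes, zero at the start; "moment": the same for the moment, N m; "finger_gap": finger opening in mm; "grasp_force": force on a finger pad.
Only numpy, scipy, OpenCV 4.12 (cv2) and the standard library are available. Lean on these libraries where they do the work, as an engineer would, in place of code of your own. Each camera call takes 0.05 s, during which the arm holds its last target. There are 200 camera calls.

TASK

Seal the block chamber that holds the peach cassettes: turn the T-handle on its lid clockwise (seen from above) as far as it goes, a little under a quarter turn, so that the gasketed lid is drawn down tight, and let go of it. Leave the T-handle of the chamber with the white cassettes as it is.

Things in the scene. Friction and masses are not known exactly. Their poses are not given: they have to be found in the camera images.
- peach_grip (a point): Centre of the black T-handle bar (64 long, 14 wide, 16 mm high) on the lid of the peach chamber. x along the bar, y across it (pinch this way), z up along the 12 mm stem, its turning axis. About 130 mm above the table, bar's underside 26 mm above the lid. It sinks about 5 mm (and shifts under 4 mm) over the full turn. Stem is 35 mm from the lid edge opposite the hinge.
- peach_latch (a joint): Turn of that T-handle, rad, growing clockwise seen from above: 0 loose (bar points at the hinge), 1.57 the stop, sealed (bar parallel to the hinge, ends at two green marks). Starts at 0 to 0.25. Takes about 0.15 N m, stays where left, and draws the lid down evenly as it turns.
- peach_lid (a joint): Grey lid (140 x 140 x 10 mm, hinge on the side away from the robot) of a white box 80 mm high with black gasket and peach side bands, yawed up to 0.5 rad; three peach cassettes (40 x 28 x 6 mm) are fixed on it, 55 mm from the stem. Value: opening in rad, about 0.04 at the start (6 mm at the front edge), 0 tight. Only the T-handle draws it down.
- white_latch (a joint): T-handle turn (rad, same sense) of the other chamber, which is equal but has white cassettes on its lid and white side bands. The two chambers stand left and right of the table's middle, either way round. It starts at 0 to 0.25 and is to stay as it is.

How it is judged:
By the outcome, as a careful person would: the job done as asked, in the order asked, and still so for the second after the job is handed in, with the robot touching nothing.
It also fails if it takes over 32 s, if anything falls off the work surface, if the arm or the gripper's body presses on something with over 40 N, if the wrist force passes 120 N, or if a joint passes its speed limit or range.

## Working session

There is one attempt and no reset: what is moved stays moved. The work goes in short steps, Python scripts to look and compute and a tool call to move; the robot and the scene stay as the last step left them, time stands still between calls to the robot, and variables do not carry over. Pictures are saved under pics/ and viewed, at most 10 in all, crops included, and the job is handed in when it is done.

Besides the shell and the picture viewer there is one more tool, called after "Call:" as a command line: name --pt "numbers of a row" for each row, then --argument value for the rest. servo_tool: Moves the arm, as the interface text tells. Its arguments: {"type":"object","properties":{"steps":{"type":"array"}},"required":["steps"]}

```bash
mkdir -p pics
python3 - <<'E'
from plant import readout, vision
import cv2,numpy as np
for n in ("scene","top"):
    im=vision.capture(n); cv2.imwrite(f"pics/{n}0.png",im[:,:,::-1])
    c=vision.get_calibration(n); print(n,c["K"],np.linalg.inv(c["camera_from_world"]).round(3),[k for k in c])
a=cv2.imread("pics/scene0.png");b=cv2.imread("pics/top0.png")
cv2.imwrite("pics/both.png",cv2.resize(np.vstack([a,b]),None,fx=.78,fy=.78) if 0 else b)
print(readout.read_state())
E
```

```text
scene [[435.58988226   0.         258.77781032]
 [  0.         435.58988226 186.53222266]
 [  0.           0.           1.        ]] [[ 8.27000e-01 -3.73000e-01  4.21000e-01  9.28450e+02]
 [ 5.62000e-01  5.66000e-01 -6.03000e-01 -5.69663e+02]
 [-1.30000e-02  7.35000e-01  6.77000e-01  8.01579e+02]
 [ 0.00000e+00  0.00000e+00  0.00000e+00  1.00000e+00]] ['K', 'camera_from_world']
top [[374.99931528   0.         247.11376367]
 [  0.         374.99931528 191.74787126]
 [  0.           0.           1.        ]] [[-1.40000e-02  9.92000e-01 -1.23000e-01  4.65891e+02]
 [-1.00000e+00 -1.60000e-02 -1.70000e-02 -1.93910e+01]
 [-1.90000e-02  1.23000e-01  9.92000e-01  8.55925e+02]
 [ 0.00000e+00  0.00000e+00  0.00000e+00  1.00000e+00]] ['K', 'camera_from_world']
{'time': 0.1, 'joints': array([-7.06516006e+01,  1.26721915e+01,  8.75188047e+01,  6.17168102e-04,
        7.99088201e+01, -7.22385839e+00]), 'qvel': array([ 0.08270081, -0.06176066, -0.177579  ,  0.01091212,  0.00880108,
       -0.09239092]), 'joint_torque': array([ 1.59547628e-03, -4.95941770e+01, -3.88520801e+01,  7.01596518e-02,
        5.14870347e-02, -4.58799104e-05]), 'tool_pos': array([ 279.41747239, -558.48625951,  240.53447079]), 'tool_rot': array([-1.79901052e+02, -1.31541439e-02,  2.65721378e+01]), 'wrist_force': array([-0.53741399, -0.56278863, -0.37325715]), 'moment': array([-0.03274417,  0.01825326,  0.02564008]), 'grasp_force': 0.0, 'finger_gap': 86.78927117654698}
```

View pics/top0.png

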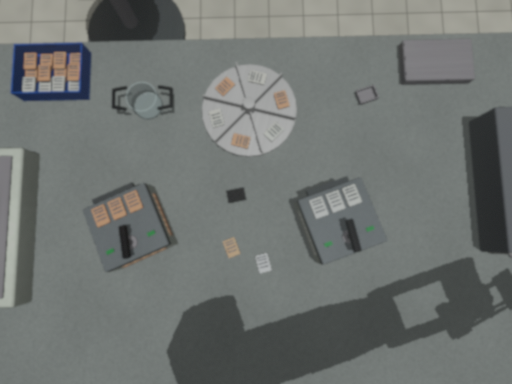

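View pics/scene0.png

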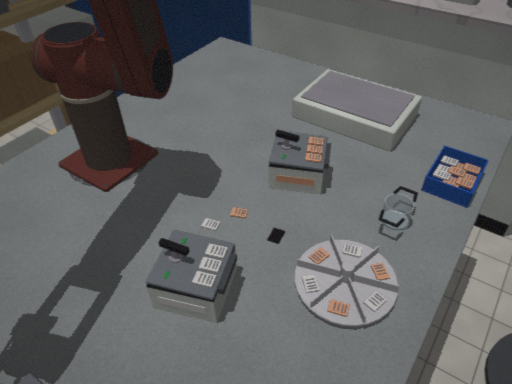

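The top view shows the peach chamber on the left, with its bar near (125,241) and green marks near (152,233) and (110,252). The white chamber is on the right, with its bar near (352,235). In the scene view the peach bar is near (287,136).

```bash
cat > h.py <<'E'
import cv2,numpy as np
from plant import vision
def ray(n,uv,z,c=None):
    c=c or vision.get_calibration(n);K=c["K"];M=np.linalg.inv(c["camera_from_world"])
    uv=np.atleast_2d(np.array(uv,float));x=(uv[:,0]-K[0,2])/K[0,0];y=(uv[:,1]-K[1,2])/K[1,1]
    if n=="wrist":
        r=np.hypot(x,y)+1e-9;s=np.sin(r)/r;d=np.c_[x*s,-y*s,-np.cos(r)]
    else: d=np.c_[x,-y,-np.ones(len(x))]
    d=d@M[:3,:3].T;o=M[:3,3]
    return (o+d*((z-o[2])/d[:,2])[:,None])[:,:2]
def blobs(im,mask,x0,y0,x1,y1,amin=8):
    m=np.zeros(mask.shape,np.uint8);m[y0:y1,x0:x1]=mask[y0:y1,x0:x1]
    cs,_=cv2.findContours(m,cv2.RETR_EXTERNAL,cv2.CHAIN_APPROX_NONE)
    return [c for c in cs if cv2.contourArea(c)>=amin]
E
python3 - <<'E'
from h import *
for n,roi,z in (("top",(80,180,180,275),138),("scene",(268,122,305,148),138)):
    im=cv2.imread(f"pics/{n}0.png");I=im.astype(int)
    for c in blobs(im,(I.max(2)<38).astype(np.uint8),*roi):
        r=cv2.minAreaRect(c);b=cv2.boxPoints(r);p=ray(n,b,z);print(n,"dark",r,cv2.contourArea(c),p.round(),p.mean(0).round(1))
    g=(I[:,:,1]>I[:,:,0]+25)&(I[:,:,1]>I[:,:,2]+25)
    for c in blobs(im,g.astype(np.uint8),*roi,amin=3):
        q=c[:,0].mean(0);print(n,"green",q,ray(n,q,98))
    o=(I[:,:,2]>I[:,:,0]+40)
    for c in blobs(im,o.astype(np.uint8),80,180,150,230) if n=="top" else []:
        q=cv2.minAreaRect(c)[0];print("peach",q,ray(n,q,104))
E
```

```text
top dark ((124.90245056152344, 241.6219482421875), (29.264358520507812, 6.515460968017578), 83.6598129272461) 155.0 [[490. 238.]
 [491. 225.]
 [436. 218.]
 [435. 230.]] [462.8 227.6]
top green [109.9375 251.    ] [[444.13366889 271.15331605]]
top green [150.70588235 232.94117647] [[479.11713282 189.39913295]]
peach (100.3448257446289, 215.36207580566406) [[515.7407133  290.61470113]]
peach (116.71231842041016, 208.2328643798828) [[529.67921776 257.75624371]]
peach (132.8275909423828, 201.0689697265625) [[543.73890734 225.31303753]]
scene dark ((286.9192199707031, 135.79617309570312), (22.540388107299805, 5.613170623779297), 15.255120277404785) 96.5 [[443. 205.]
 [433. 227.]
 [494. 236.]
 [503. 214.]] [468.1 220.4]
```

Call:
servo_tool --pt "1 11.5 49.2 0 0 0 0.1756" --pt "1 11.5 49.2 0 0 0 0.1756" --pt "1 11.5 49.2 0 0 0 0.1756" --pt "1 11.5 49.2 0 0 0 0.1756" --pt "1 11.5 49.2 0 0 0 0.1756" --pt "1 11.5 49.2 0 0 0 0.1756" --pt "1 11.5 49.2 0 0 0 0.1756" --pt "1 11.5 49.2 0 0 0 0.1756"

```text
time: 1.1
tool_pos: [371.5, -163.7, 241.3]
tool_rot: [180.0, -0.0, 107.4]
wrist_force: [0.2, 0.3, -0.7]
finger_gap: 87.2
grasp_force: 0.0
```

Call:
servo_tool --pt "1 11.5 49.2 0 0 0 0.1756" --pt "1 11.5 49.2 0 0 0 0.1756" --pt "1 11.5 49.2 0 0 0 0.1756" --pt "1 11.5 49.2 0 0 0 0.1756" --pt "1 11.5 49.2 0 0 0 0.1756" --pt "1 11.5 49.2 0 0 0 0.1756" --pt "1 11.5 49.2 0 0 0 0.1756" --pt "1 11.5 49.2 0 0 0 0.1756" --pt "1 0 0 0 0 0 0" --pt "1 0 0 0 0 0 0"

```text
time: 2.35
tool_pos: [463.1, 227.9, 240.9]
tool_rot: [-180.0, -0.1, -172.5]
wrist_force: [-0.6, -0.4, -0.1]
finger_gap: 86.9
grasp_force: 0.0
```

Run:
```python
from plant import readout
from h import *
s=readout.read_state();print(s["tool_pos"],s["tool_rot"],s["joints"])
c=vision.get_calibration("wrist");im=vision.capture("wrist")[:,:,::-1].copy();cv2.imwrite("pics/w1.png",im)
import pickle;pickle.dump(c,open("w1.pkl","wb"));print(c["K"],np.linalg.inv(c["camera_from_world"]).round(3))
```

```text
[463.06889033 227.93435836 240.89081274] [-1.79954921e+02 -8.39825079e-02 -1.72471279e+02] [ 1.74670157e+01 -2.28864453e+00  1.03492461e+02 -3.04799271e-02
  7.88866874e+01 -8.00558399e+01]
[[297.31863964   0.         253.06151498]
 [  0.         297.31863964 188.39266523]
 [  0.           0.           1.        ]] [[-1.31000e-01 -9.57000e-01 -2.59000e-01  3.92032e+02]
 [ 9.91000e-01 -1.26000e-01 -3.50000e-02  2.17853e+02]
 [ 0.00000e+00 -2.61000e-01  9.65000e-01  3.83345e+02]
 [ 0.00000e+00  0.00000e+00  0.00000e+00  1.00000e+00]]
```

View pics/w1.png

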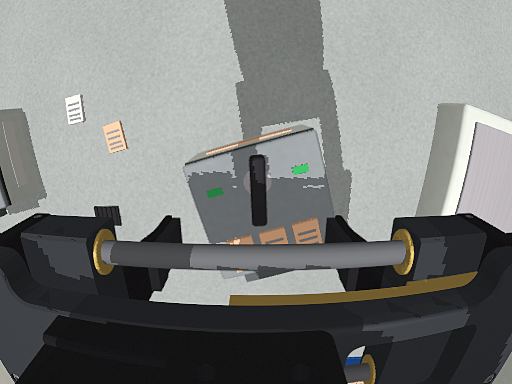

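The wrist view shows the whole peach bar, from (257,155) to (259,225), with green marks near (215,192) and (300,169).

Run:
```python
from h import *
import pickle
c=pickle.load(open("w1.pkl","rb"));I=cv2.imread("pics/w1.png").astype(int)
for k in blobs(I,(I.max(2)<50).astype(np.uint8),240,148,280,232,50):
    r=cv2.minAreaRect(k);p=ray("wrist",cv2.boxPoints(r),138,c)
    print(r,p.round(1),p.mean(0))
    e=max([(np.linalg.norm(p[i]-p[i-1]),*(p[i]-p[i-1])) for i in range(4)]);print(e[0],np.degrees(np.arctan2(e[2],e[1])))
g=(I[:,:,1]>I[:,:,0]+30)&(I[:,:,1]>I[:,:,2]+30)
q=[]
for k in blobs(I,g.astype(np.uint8),180,140,330,230,20):
    q.append(ray("wrist",k[:,0].mean(0),98,c)[0]);print(q[-1])
d=q[0]-q[1];print((q[0]+q[1])/2,np.degrees(np.arctan2(d[1],d[0])))
```

```text
((257.64056396484375, 190.01437377929688), (70.34375, 15.267791748046875), 87.70938873291016) [[429.8 219.2]
 [427.6 231.7]
 [489.5 243. ]
 [491.8 229.7]] [459.66097296 230.91643185]
62.85959071186106 10.354460406973402
[477.35167077 190.2086148 ]
[442.614251   271.65023528]
[459.98296088 230.92942504] -66.90022330907185
```

Call:
servo_tool --pt "0.2 -3 3 -25 0 0 0.035" --pt "0.2 0 0 -25 0 0 0" --pt "0.2 0 0 -25 0 0 0" --pt "0.2 0 0 -20 0 0 0" --pt "0.2 0 0 -14 0 0 0" --pt "0.2 0 0 0 0 0 0" --pt "0.2 0 0 0 0 0 0"

```text
time: 3.28
tool_pos: [461.2, 231.1, 133.5]
tool_rot: [180.0, 0.1, -170.5]
wrist_force: [0.4, 0.6, 0.5]
finger_gap: 52.1
grasp_force: 0.0
```

Call:
servo_tool --pt "-1 0 0 0 0 0 0" --pt "-1 0 0 0 0 0 0" --pt "-1 0 0 0 0 0 0" --pt "-1 0 0 0 0 0 0" --pt "-1 0 0 0 0 0 0" --pt "-1 0 0 0 0 0 0"

```text
time: 4.03
tool_pos: [460.5, 231.6, 132.6]
tool_rot: [180.0, 0.0, -170.4]
wrist_force: [-0.3, 3.6, -0.2]
finger_gap: 13.9
grasp_force: 30.0
```

Call:
servo_tool --pt "-1 -0.1 0 -0.4 0 0 -0.11" --pt "-1 -0.1 0 -0.4 0 0 -0.11" --pt "-1 -0.1 0 -0.4 0 0 -0.11" --pt "-1 -0.1 0 -0.4 0 0 -0.11" --pt "-1 -0.1 0 -0.4 0 0 -0.11" --pt "-1 -0.1 0 -0.4 0 0 -0.11" --pt "-1 -0.1 0 -0.4 0 0 -0.11" --pt "-1 -0.1 0 -0.4 0 0 -0.11" --pt "-1 0 0 0 0 0 0"

```text
time: 5.15
tool_pos: [460.0, 232.7, 129.8]
tool_rot: [179.8, -0.1, 139.1]
wrist_force: [-0.3, 7.5, 0.7]
finger_gap: 13.7
grasp_force: 30.0
```

```bash
python3 -c "
from plant import readout
s=readout.read_state();print(s['tool_pos'],s['tool_rot'],s['wrist_force'],s['moment'],s['joints'])"
```

```text
[459.9705085  232.70127004 129.8335971 ] [ 1.79848633e+02 -6.16093650e-02  1.39066767e+02] [-0.26084569  7.48031796  0.66402325] [ 0.9466078  -0.15007459 -0.08897661] [ 17.98130682   3.95597255 109.75565633   0.14309351  66.19061611
 -31.14303303]
```

Call:
servo_tool --pt "-1 -0.1 0.5 -0.4 0 0 -0.1" --pt "-1 -0.1 0.5 -0.4 0 0 -0.1" --pt "-1 -0.1 0 -0.4 0 0 -0.1" --pt "-1 -0.1 0 -0.4 0 0 -0.1" --pt "-1 0 0 0 0 0 -0.055" --pt "-1 0 0 0 0 0 0"

```text
time: 5.9
tool_pos: [460.2, 233.1, 128.5]
tool_rot: [179.9, -0.0, 113.1]
wrist_force: [0.8, 5.1, 2.1]
finger_gap: 13.6
grasp_force: 30.0
```

```bash
python3 -c "
from plant import readout
s=readout.read_state();print(s['tool_pos'],s['tool_rot'],s['wrist_force'],s['moment'])"
```

```text
[460.16699202 233.07741008 128.46821835] [ 1.79853448e+02 -3.75685194e-02  1.13105456e+02] [0.79784602 5.10851697 2.07144687] [ 0.64606413 -0.48232892 -0.03189173]
```

Call:
servo_tool --pt "-1 0 0 0 0 0 -0.05" --pt "-1 0 0 0 0 0 -0.04" --pt "-1 0 0 0 0 0 0" --pt "-1 0 0 0 0 0 0"

```text
time: 6.4
tool_pos: [460.2, 232.9, 128.4]
tool_rot: [179.9, -0.0, 108.0]
wrist_force: [2.4, 6.1, 3.4]
finger_gap: 14.3
grasp_force: 30.4
```

```bash
python3 -c "
from plant import readout
s=readout.read_state();print(s['tool_pos'],s['tool_rot'],s['wrist_force'],s['moment'])"
```

```text
[460.23041612 232.87939518 128.41296305] [ 1.79862749e+02 -3.25704300e-02  1.08043152e+02] [2.4490734  6.06488105 3.44561013] [ 0.87030885 -0.48743126  0.53711595]
```

Call:
servo_tool --pt "0.2 0 0 0 0 0 0" --pt "0.2 0 0 0 0 0 0" --pt "0.2 0 0 0 0 0 0" --pt "0.2 0 0 0 0 0 0" --pt "0.2 0 0 25 0 0 0" --pt "0.2 0 0 30 0 0 0" --pt "0.2 0 0 30 0 0 0" --pt "0.2 0 0 25 0 0 0" --pt "0.2 0 0 0 0 0 0" --pt "0.2 0 0 0 0 0 0"

```text
time: 7.65
tool_pos: [458.8, 232.0, 236.5]
tool_rot: [-179.9, 0.0, 107.9]
wrist_force: [0.2, -0.1, -0.5]
finger_gap: 52.7
grasp_force: 0.0
```

Run:
```python
from h import *
c=vision.get_calibration("wrist");im=vision.capture("wrist")[:,:,::-1].copy();cv2.imwrite("pics/w2.png",im)
import pickle;pickle.dump(c,open("w2.pkl","wb"))
```

```text
(no output)
```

View pics/w2.png

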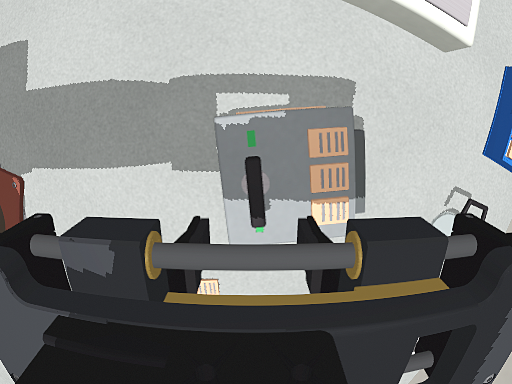

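The bar now runs from (254,157) to (260,226), in line with the green marks at (251,138) and (260,229). Next I measure its angle.

Run:
```python
from h import *
import pickle
c=pickle.load(open("w2.pkl","rb"));I=cv2.imread("pics/w2.png").astype(int)
for k in blobs(I,(I.max(2)<50).astype(np.uint8),240,150,275,232,50):
    p=ray("wrist",cv2.boxPoints(cv2.minAreaRect(k)),133,c)
    e=max([(np.linalg.norm(p[i]-p[i-1]),*(p[i]-p[i-1])) for i in range(4)]);print(p.mean(0),e[0],np.degrees(np.arctan2(e[2],e[1])))
g=(I[:,:,1]>I[:,:,0]+30)&(I[:,:,1]>I[:,:,2]+30)
for k in blobs(I,g.astype(np.uint8),230,120,280,240,5): print(ray("wrist",k[:,0].mean(0),92,c))
# top lid edge: peach cassettes line
o=(I[:,:,2]>I[:,:,0]+40)
m=cv2.morphologyEx(o.astype(np.uint8),cv2.MORPH_CLOSE,np.ones((5,5)))
for k in blobs(I,m,300,120,356,226,100): print("cas",ray("wrist",cv2.minAreaRect(k)[0],98,c))
```

```text
[459.70472214 233.48772291] 62.47142222473345 113.13141636627263
[[480.14727832 185.67885079]]
[[442.96795001 272.27121325]]
cas [[541.74888539 228.83119612]]
cas [[527.90382031 261.21327924]]
cas [[513.87298189 293.47740077]]
```

```bash
python3 -c "
from plant import arm
print(arm.hand_in())"
```

```text
the job is handed in; nothing more can be done
None
```

The peach chamber's T-handle is turned clockwise to its stop and released: its bar measures 113.1° against 113.3° for the cassette row, which runs parallel to the hinge. The white chamber's handle was not touched, and the job is handed in at about 8 s of the 32 s allowed.

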